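# Flip the dye bottle's status flag to green

### The arm

A 7-joint arm with a two-finger parallel gripper is mounted at the origin on the work surface; the furniture and walls round the work are solid. World frame = base frame: x ahead of the robot, y to its left, z up, the work surface at z = 0. Lengths are in m, angles in rad, forces in N, time in s.
With the tool pointing down it reaches from about 0.425 to 0.925 m from the base axis. Payload 6.8 kg.
Tool frame: the origin (TCP) lies on the centre line of the jaws, within the pads' length; the fingertips stand 8 mm ahead of it and the grasp point (between the pads) lies 11 mm behind it (bot.tips_ahead is the distance from the TCP to the fingertips, in m); z points along the fingers, y is the line along which they close (so a half turn about z gives the same grasp; the last joint's range is limited). The gripper opens to 85 mm and grips with 20 to 120 N. Pads are 22 mm wide; open, the fingers measure 114 mm over their backs; the gripper's body (76 mm by 85 mm) begins 54 mm behind the grasp point. The pads swing forward as they close: fully open they stand 13 mm farther back than shut.
Start: joints at [-1.273, 0.477, 0.022, 1.555, -0.011, 1.109, -0.083], TCP at [0.266, 0.62, 0.204] pointing down, gripper open.
Joint ranges: [-2.96, 2.96], [-0.34, 2.1], [-1.41, 1.46], [0.24, 2.44], [-1.37, 4.51], [0.17, 1.92], [-2.96, 2.96]. Speed limits (rad/s): [2.39, 2.39, 3.14, 3.14, 3.14, 3.14, 3.14].

### API

Orientations are given as a unit quaternion [w, x, y, z].
In Python, from station import bot gives the robot as it stands.
- The arm moves only by the tool send_rows, never from a script. Its argument "deltas" is text: rows parted by semicolons, each of 4 numbers parted by spaces: the shift along the tool's x, y, z in m, then the turn about the tool's z in degrees. In form: x y z spin; .... A call has 1 to 5 rows; each row is the pose to reach, as a shift and turn from the pose commanded when the call began, along the tool's axes at that moment; what a row does not reach only later rows make up. A row lasts 1/10 s, in which the tool goes at most 50 mm and 8.59 degrees, less where a joint would pass 70% of its speed; a pose out of reach is approached as far as the arm can. A call with a gripper value outside its range is refused whole. "claw" is the opening, from 0 (shut) to 1 (fully open), set as the call begins (left out, the last holds). The fingers move at their own pace and stop on an object; "force" is the grip in N (left out, the last holds). Time passes only in rows, so rows that repeat a pose let the fingers close. It gives the time, the measured TCP pose, the force, the opening and the grip force at its end, in the units of the state.
- bot.get_obs(): the state, without advancing time (a new reading comes with each control period).
- bot.read_camera(name): name is "side" or "top" or "wrist"; returns a dict with "img" (400x640x3 uint8, red, green, blue), "depth" (400x640 float32, m along the optical axis (not along the pixel's ray), 0 where there is no reading), "fx", "fy", "cx", "cy" (pixels), "camera_from_world" (4x4, takes a point from world to camera coordinates). Camera axes: x right, y up, looking along -z (the intrinsics and any distortion apply to the point x, -y, -z); pixel columns grow to the right and rows downward; lengths in m; the calibration is good to about 2 mm. A picture is of the moment at which its call begins.
- bot.hand_in(): hands the job in; it is judged then, once.
Trained networks look in a picture, given as the dict that the camera call returned (one of the last four; its "shot" number tells which), for a name from the list of things; names that differ only in an ending like _2 or _b are one class to them, and where a whole thing is asked for, a point or a joint stands for the part that bears it (a point fixed in the world has none). Each returns a list of dicts, best first, with "confidence" (0 to 1); they miss things now and then, are a little off and sometimes report something else, mostly with a low value. They report only what shows in the picture. A call takes as long as a camera call. They do not tell look-alikes from the thing itself.
- bot.masks_of(picture, query): "mask" (400x640 bool, what is visible of it).
- bot.landmark_of(picture, query): "xyz" ([x, y, z] in m, in world coordinates, good to about 4 mm: a listed point, or the origin of a listed thing).
The state is a dict: "t": time; "q": joint angles; "joint_vel": joint speeds; "joint_torque": joint torques, N m; "eef_pos": TCP position; "tool_rot": TCP orientation; "contact_force": force on the tool from outside, world axes, zero at the start; "torque": the same for the moment, N m; "gripper_width": opening from 0.0 (shut) to 1.0 (fully open); "grasp_force": force on a finger pad.
Only numpy, scipy, OpenCV 4.12 (cv2) and the standard library are available. Lean on these libraries where they do the work, as an engineer would, in place of code of your own. Each camera call takes 0.05 s, during which the arm holds its last target. There are 200 camera calls.

### The job

The pink dye in the orange-capped bottle has passed its check: with the fingertips push the grey tab of the status flag on its stand up and over the hinge, and press the flag down until it lies fully flat on the other side with its green face up. Push from the outside only: do not grip the flag or press on its red side. Leave the beaker's flag as it is, and do not shift or lift the bottle or the beaker.

Things in the scene. Friction and masses are not known exactly. Their poses are not given: they have to be found in the camera images.
- stand_dye_hinge (a point): Middle of the status flag's hinge on the orange-capped dye bottle's fixed white stand, 85 mm above the bench. Axes: x along the hinge, away from the robot but for its yaw, with the orange-capped dye bottle about 98 mm along +x on the same plate; flag on the +y side at first, -y once flipped; z up. Posts at x = +-47 mm, 8 mm thick, rise 7 mm above the hinge. The two stands look alike and may be swapped.
- flag_dye (a joint): Flag angle: 0 flat on the stand's +y side, red face up; 1.57 upright; 3.14 flat on the -y side, green face up (stop). Starts between 0 and 0.3. Stiff hinge: stays where it is left, about 1 N at its edge moves it. L-shaped paddle, 80 mm wide: a plate 5 mm thick reaching 65 mm from the hinge, and on its outer edge a grey tab 5 mm thick standing up 42 mm on the red side.
- flag_dye_tab (a point): Middle of the top outer edge of the grey tab of the orange-capped dye bottle's flag: 65 mm out from the hinge and 42 mm above it at joint 0; turns with the flag. Push the tab's outer face near its top (30-38 mm above the plate) and follow an arc about the hinge; low down there is no leverage. Past upright, press on the plate's outer edge and keep to the arc: a straight press downward can jam by friction. The tab's inner side is red.
- stand_beaker_hinge (a point): Middle of the status flag's hinge on the glass beaker's fixed white stand, 85 mm above the bench. Axes: x along the hinge, away from the robot but for its yaw, with the glass beaker about 98 mm along +x on the same plate; flag on the +y side at first, -y once flipped; z up. Posts at x = +-47 mm, 8 mm thick, rise 7 mm above the hinge. The two stands look alike and may be swapped.
- flag_beaker (a joint): Flag angle: 0 flat on the stand's +y side, red face up; 1.57 upright; 3.14 flat on the -y side, green face up (stop). Starts between 0 and 0.3. Stiff hinge: stays where it is left, about 1 N at its edge moves it. L-shaped paddle, 80 mm wide: a plate 5 mm thick reaching 65 mm from the hinge, and on its outer edge a grey tab 5 mm thick standing up 42 mm on the red side.
- flag_beaker_tab (a point): Middle of the top outer edge of the grey tab of the glass beaker's flag: 65 mm out from the hinge and 42 mm above it at joint 0; turns with the flag. Push the tab's outer face near its top (30-38 mm above the plate) and follow an arc about the hinge; low down there is no leverage. Past upright, press on the plate's outer edge and keep to the arc: a straight press downward can jam by friction. The tab's inner side is red.
- dye_bottle: Loose bottle with pink contents and an orange cap, 52 mm across, 98 mm tall, origin at the centre of its underside, 8 mm above the bench on its stand.
- glass_beaker: Loose glass beaker, 61 mm across, 76 mm tall, origin at the centre of its underside, 8 mm above the bench on its stand.
Things that resemble listed ones, but are neither listed nor needed, are in the scene too. Leave any purple look-alike of the glass_beaker alone.

How it is judged:
By the outcome, as a careful person would: the job done as asked, in the order asked, and still so for the second after the job is handed in, with the robot touching nothing.
It also fails if it takes over 38 s, if anything falls off the work surface, if the arm or the gripper's body presses on something with over 40 N, if the wrist force passes 120 N, or if a joint passes its speed limit or range.

## Working session

There is one attempt and no reset: what is moved stays moved. The work goes in short steps, Python scripts to look and compute and a tool call to move; the robot and the scene stay as the last step left them, time stands still between calls to the robot, and variables do not carry over. Pictures are saved under pics/ and viewed, at most 10 in all, crops included, and the job is handed in when it is done.

Besides the shell and the picture viewer there is one more tool, called after ">>>" by a JSON object that holds its "fn" and its "kwargs". send_rows: Moves the arm, as the interface text tells. Its arguments: {"type":"object","properties":{"deltas":{"type":"string"},"claw":{"type":"number"},"force":{"type":"number"}},"required":["deltas"]}

```bash
ls; mkdir -p pics; python3 - <<'E'
from station import bot
import cv2,numpy as np
o=bot.get_obs(); print(o['t'],o['eef_pos'],o['tool_rot'],bot.tips_ahead)
ims=[]
for c in ['top','side']:
    p=bot.read_camera(c); cv2.imwrite(f'pics/{c}0.png',p['img'][:,:,::-1]); 
    M=np.linalg.inv(p['camera_from_world']); print(c,M[:3,3],-M[:3,2])
    for n in ['stand_dye_hinge','flag_dye_tab','stand_beaker_hinge','flag_beaker_tab','dye_bottle','glass_beaker']:
        for r in bot.landmark_of(p,n)[:4]: print(c,n,np.round(r['xyz'],4),round(r['confidence'],2))
E
```

```text
pics
0.0 [0.26621525 0.61957098 0.2028124 ] [-1.15091287e-04  2.01497621e-01  9.79488562e-01 -9.23326406e-04] 0.008
top [0.44087586 0.28429782 1.00821934] [ 0.08267702  0.00840335 -0.99654097]
top stand_dye_hinge [0.5429 0.3745 0.0856] 0.75
top flag_dye_tab [0.5408 0.4282 0.1441] 0.76
top stand_beaker_hinge [0.5431 0.3749 0.0849] 0.72
top stand_beaker_hinge [0.5585 0.1488 0.0875] 0.62
top flag_beaker_tab [0.5634 0.2072 0.1342] 0.87
top dye_bottle [0.6346 0.3805 0.012 ] 0.88
top dye_bottle [0.556  0.1491 0.0865] 0.63
top glass_beaker [0.6615 0.1319 0.008 ] 0.81
top glass_beaker [ 0.4109  0.1276 -0.0011] 0.66
side [0.59832405 1.08463346 0.74072513] [-0.06114531 -0.78382969 -0.61795815]
side stand_dye_hinge [0.5412 0.3756 0.0865] 0.95
side flag_dye_tab [0.5424 0.4282 0.1407] 0.75
side flag_beaker_tab [0.5685 0.2087 0.1373] 0.67
side dye_bottle [0.6385 0.3799 0.0112] 0.63
side glass_beaker [0.6621 0.128  0.005 ] 0.97
side glass_beaker [ 0.4141  0.1303 -0.0033] 0.84
```

View pics/top0.png

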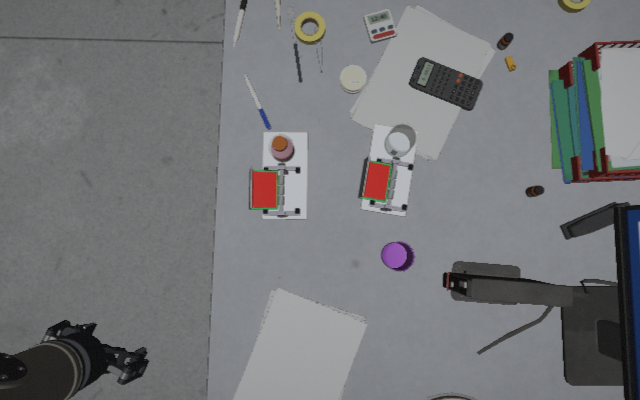

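View pics/side0.png

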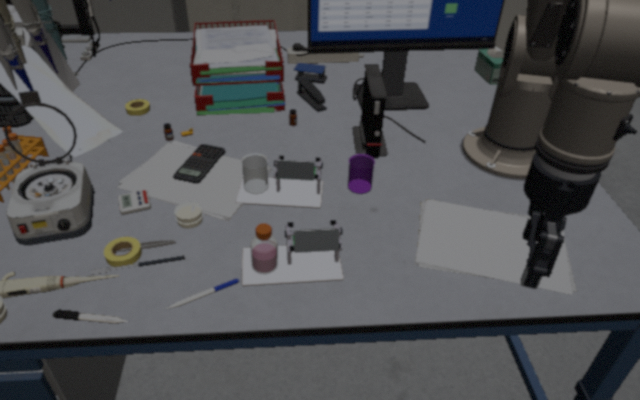

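The top view shows the dye stand on the left, with the orange cap at about (282,148) and the red flag at about (264,190), on the +y side. The beaker stand is at about (385,180) and the purple decoy at (397,256). The side view agrees: orange cap at (263,232), the grey tab's outer face at (314,243). Next I'll refine the yaw and flag angle from depth.

```bash
cat > h.py <<'E'
from station import bot
import numpy as np,cv2
def cloud(p):
    v,u=np.mgrid[0:400,0:640]; d=p['depth']
    P=np.stack([(u-p['cx'])/p['fx']*d,-(v-p['cy'])/p['fy']*d,-d,np.ones_like(d)],-1)
    return (P@np.linalg.inv(p['camera_from_world']).T)[...,:3]
E
python3 - <<'E'
from h import *
for c in ['top','side']:
    p=bot.read_camera(c); W=cloud(p); I=p['img'].astype(int)
    near=(abs(W[...,0]-.545)<.14)&(abs(W[...,1]-.38)<.1)&(p['depth']>0)
    red=near&(I[...,0]>120)&(I[...,1]<60)
    def plane(m,nm):
        q=W[m]; 
        if len(q)<20: print(c,nm,len(q)); return
        for _ in range(3):
            m0=q.mean(0); n=np.linalg.svd(q-m0,full_matrices=False)[2][2]; r=abs((q-m0)@n); q=q[r<max(.004,2*np.median(r))]
        n=n*np.sign(n[2]); print(c,nm,len(q),m0.round(4),n.round(3),'lo',np.percentile(q,1,0).round(3),'hi',np.percentile(q,99,0).round(3))
    plane(red,'red')
    base=near&(W[...,2]<.02)&(I.min(-1)>(150 if c=='top' else 110))
    print('base rect',cv2.minAreaRect((W[base][:,:2]*1000).astype(np.float32)), W[base][:,2].mean() if base.any() else 0)
    tab=near&(W[...,2]>.09)&(W[...,1]>.41)&(abs(W[...,0]-.542)<.045)&(I.max(-1)-I.min(-1)<25)
    plane(tab,'tab')
E
```

```text
top red 672 [0.5401 0.4062 0.0958] [ 0.008 -0.255  0.967] lo [0.506 0.386 0.089] hi [0.574 0.428 0.103]
base rect ((583.78125, 376.3261413574219), (194.12132263183594, 101.6139907836914), 1.7218475341796875) 0.009108305187291499
top tab 97 [0.5355 0.43   0.1299] [-0.028  0.968  0.25 ] lo [0.5   0.425 0.1  ] hi [0.577 0.437 0.144]
side red 0
base rect ((560.2350463867188, 379.5098876953125), (194.50840759277344, 252.2215118408203), 87.96286010742188) 0.007627185980906774
side tab 1007 [0.5404 0.4332 0.1196] [-0.024  0.974  0.223] lo [0.501 0.427 0.097] hi [0.579 0.44  0.141]
```

>>> {"fn": "send_rows", "kwargs": {"deltas": "-0.04 -0.004 0 8; -0.08 -0.008 0 16; -0.12 -0.012 0 24; -0.16 -0.016 0 32; -0.2 -0.02 0 40", "claw": 0}}

```text
t: 1.3
eef_pos: [0.4436, 0.522, 0.204]
tool_rot: [-0.0, 0.527, 0.85, 0.0]
contact_force: [0.5, -0.2, -1.2]
gripper_width: 0.148
grasp_force: 0.0
```

>>> {"fn": "send_rows", "kwargs": {"deltas": "-0.025 0.016 0 8; -0.05 0.032 0 16; -0.075 0.048 0 24; -0.0926 0.0628 0 25; -0.0926 0.0628 0 25"}}

```text
t: 1.8
eef_pos: [0.5441, 0.4649, 0.2039]
tool_rot: [0.002, 0.698, 0.716, 0.0]
contact_force: [1.0, 0.5, 0.5]
gripper_width: -0.003
grasp_force: 0.0
```

```bash
python3 - <<'E'
from h import *
o=bot.get_obs(); print(o['t'],o['eef_pos'],o['tool_rot'],bot.tips_ahead,o['gripper_width'],o['contact_force'])
p=bot.read_camera('side'); W=cloud(p)
I=p['img'].copy()
# lowest points of the fingers near the TCP
e=np.array(o['eef_pos']); m=(np.hypot(W[...,0]-e[0],W[...,1]-e[1])<.045)&(W[...,2]>.15)&(W[...,2]<.26)&(p['depth']>0)
q=W[m]
for z in np.arange(.16,.26,.01):
    s=q[(q[:,2]>=z)&(q[:,2]<z+.01)]
    if len(s): print(round(z,2),len(s),s.min(0).round(3),s.max(0).round(3))
cv2.imwrite('pics/side1.png',cv2.resize(I[100:300,180:440],None,fx=3,fy=3)[:,:,::-1])
E
```

```text
1.8 [0.5440796  0.46490502 0.20389118] [1.57792865e-03 6.98399471e-01 7.15706388e-01 2.33855869e-04] 0.008 -0.003208969060009609 [1.04766823 0.47335131 0.52681816]
0.23 35 [0.534 0.47  0.233] [0.555 0.478 0.24 ]
0.24 93 [0.532 0.461 0.24 ] [0.559 0.478 0.25 ]
0.25 92 [0.532 0.463 0.25 ] [0.559 0.479 0.26 ]
```

View pics/side1.png

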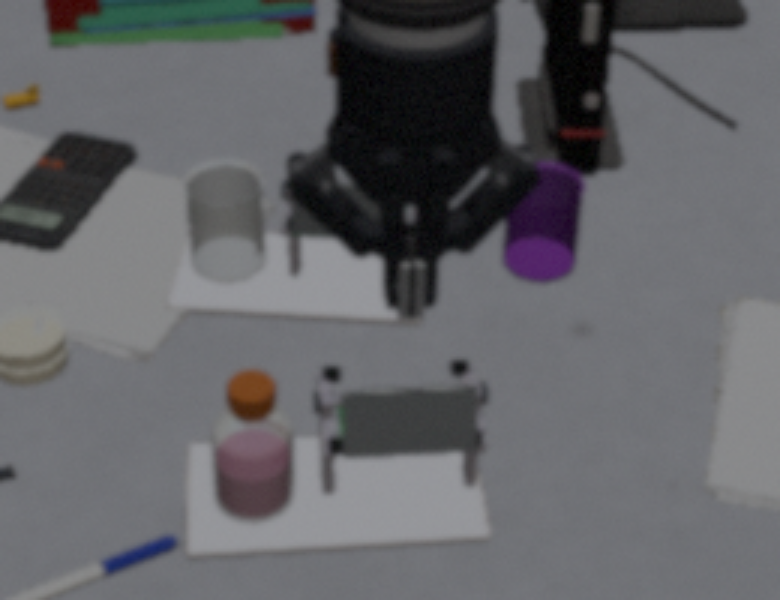

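The shut fingertips show at crop (410,312), about (317,204) in the full picture, above and outside the tab. The flag, bottle and beaker are unchanged. I'll check the tip height by projection.

```bash
python3 - <<'E'
from h import *
p=bot.read_camera('side'); e=bot.get_obs()['eef_pos']
for dz in (.03,.011,0,-.008,-.013,-.021):
    c=p['camera_from_world']@np.r_[e[0],e[1]+.011,e[2]+dz,1]; print(dz,(p['cx']+p['fx']*c[0]/-c[2]).round(1),(p['cy']+p['fy']*c[1]/c[2]).round(1))
E
```

```text
0.03 319.7 207.3
0.011 319.4 216.5
0 319.2 221.8
-0.008 319.1 225.5
-0.013 319.1 227.8
-0.021 319.0 231.5
```

```bash
python3 - <<'E'
from h import *
o=bot.get_obs(); print(o['t'],o['eef_pos'])
p=bot.read_camera('side'); W=cloud(p)
for r in range(180,244,3): print(r,W[r,317].round(3),p['img'][r,317],W[r,312].round(3))
def pr(P):
    c=p['camera_from_world']@np.r_[P,1]; return (p['cx']+p['fx']*c[0]/-c[2]).round(1),(p['cy']+p['fy']*c[1]/c[2]).round(1)
print(pr([.541,.428,.142]),pr([.541,.434,.1]),p['fx'],p['fy'],p['cx'],p['cy'],[k for k in p])
w=bot.read_camera('wrist'); Ww=cloud(w); M=np.linalg.inv(w['camera_from_world']); print(M[:3,3],-M[:3,2])
a=p['img'][140:270,230:410]; a=cv2.resize(a,(400,300),interpolation=cv2.INTER_CUBIC)
b=cv2.resize(w['img'],(400,250)); b=cv2.copyMakeBorder(b,0,50,0,0,cv2.BORDER_CONSTANT)
cv2.imwrite('pics/c2.png',np.hstack([a,b])[:,:,::-1])
E
```

```text
1.9 [0.540102   0.46832722 0.20362005]
180 [0.545 0.481 0.288] [28 27 28] [0.553 0.48  0.288]
183 [0.545 0.482 0.283] [12 13 13] [0.553 0.48  0.282]
186 [0.545 0.481 0.277] [19 20 20] [0.553 0.482 0.278]
189 [0.545 0.476 0.267] [80 80 80] [0.553 0.482 0.272]
192 [0.545 0.481 0.265] [61 62 61] [0.552 0.476 0.262]
195 [0.545 0.481 0.259] [61 61 60] [0.552 0.475 0.255]
198 [0.545 0.479 0.252] [62 63 62] [0.552 0.475 0.249]
201 [0.545 0.481 0.248] [59 59 60] [0.552 0.475 0.243]
204 [0.545 0.482 0.242] [61 61 62] [0.552 0.476 0.238]
207 [0.544 0.478 0.234] [66 66 69] [0.531 0.203 0.004]
210 [ 0.52   0.208 -0.001] [113 114 119] [0.531 0.209 0.   ]
213 [ 0.521  0.218 -0.002] [115 116 120] [0.532 0.222 0.002]
216 [ 0.521  0.228 -0.002] [113 115 120] [ 0.533  0.229 -0.   ]
219 [ 0.522  0.239 -0.001] [115 117 120] [0.533 0.24  0.   ]
222 [ 0.523  0.248 -0.002] [113 114 119] [0.534 0.25  0.   ]
225 [ 0.523  0.258 -0.002] [113 115 119] [0.535 0.26  0.001]
228 [0.524 0.271 0.001] [107 109 112] [0.535 0.27  0.001]
231 [0.539 0.427 0.136] [63 64 64] [0.547 0.428 0.137]
234 [0.538 0.428 0.129] [62 62 64] [0.547 0.429 0.131]
237 [0.539 0.432 0.126] [62 64 64] [0.547 0.431 0.126]
240 [0.539 0.433 0.12 ] [60 61 62] [0.548 0.436 0.123]
243 [0.539 0.435 0.114] [60 63 63] [0.547 0.433 0.113]
(np.float64(315.7), np.float64(228.8)) (np.float64(315.5), np.float64(248.5)) 509.0015442472287 509.0015442472287 312.8572720188131 192.3915804133331 ['img', 'depth', 'fx', 'fy', 'cx', 'cy', 'camera_from_world', 'shot']
[0.53675064 0.54531124 0.37379294] [ 0.00682594 -0.29388673 -0.95581588]
```

View pics/c2.png

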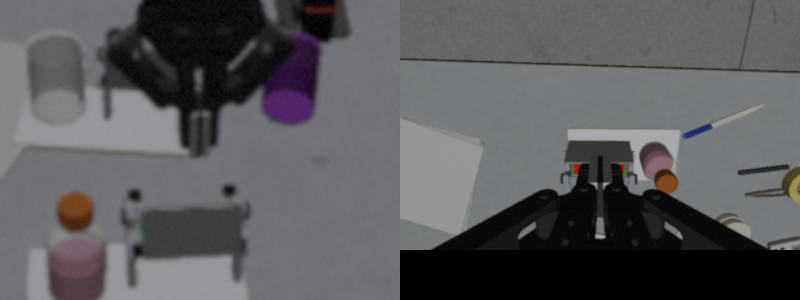

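The left half shows the tips at full-picture (317,208), well clear of the tab, which depth puts at z≈0.234, higher than the reported TCP implies. The right half (wrist) shows the tips just in front of the tab. I'll check whether the wrist camera's scene agrees.

```bash
python3 - <<'E'
from h import *
o=bot.get_obs(); print(o['t'],o['eef_pos'],o['tool_rot'])
w=bot.read_camera('wrist'); W=cloud(w)
for n in ['stand_dye_hinge','flag_dye_tab','dye_bottle']:
    for r in bot.landmark_of(w,n)[:2]: print(n,np.round(r['xyz'],4),round(r['confidence'],2))
print('bench',W[120,100:600:100].round(3).tolist())
# tab (right panel scale 1.6): tab at ((570..630)-400)*1.6
for v in (230,236,242,248,254): print(v,W[v,290].round(3),w['img'][v,290])
# finger tip column
for v in range(244,300,5): print(v,W[v,320].round(3),w['depth'][v,320].round(3))
p=bot.read_camera('top'); Wt=cloud(p); e=o['eef_pos']
m=(abs(Wt[...,0]-e[0])<.05)&(abs(Wt[...,1]-e[1])<.05)&(Wt[...,2]>.18); print('top',m.sum(),Wt[m].min(0) if m.any() else '',Wt[m].max(0) if m.any() else '')
E
```

```text
2.0 [0.53867985 0.46967119 0.20363311] [-6.15883376e-04  6.95460015e-01  7.18564515e-01 -1.60092551e-04]
flag_dye_tab [0.5401 0.4305 0.1409] 0.66
dye_bottle [0.6403 0.3803 0.0078] 0.61
bench [[0.312, 0.508, -0.001], [0.414, 0.512, -0.0], [0.516, 0.515, -0.0], [0.618, 0.518, -0.001], [0.719, 0.522, -0.001]]
230 [0.515 0.437 0.105] [55 56 56]
236 [0.516 0.435 0.113] [54 56 55]
242 [0.516 0.433 0.12 ] [55 56 56]
248 [0.517 0.431 0.127] [52 54 54]
254 [0.518 0.43  0.135] [56 56 55]
244 [0.539 0.433 0.122] 0.274
249 [0.538 0.482 0.236] 0.151
254 [0.538 0.481 0.24 ] 0.147
259 [0.538 0.482 0.245] 0.142
264 [0.538 0.482 0.249] 0.138
269 [0.538 0.482 0.253] 0.134
274 [0.538 0.482 0.257] 0.13
279 [0.538 0.481 0.26 ] 0.128
284 [0.536 0.546 0.374] 0.0
289 [0.538 0.481 0.266] 0.122
294 [0.538 0.481 0.268] 0.12
299 [0.538 0.479 0.269] 0.119
top 7987 [0.48871288 0.41967918 0.240301  ] [0.58865642 0.51959939 0.63745387]
```

>>> {"fn": "send_rows", "kwargs": {"deltas": "0 0 0.03 0; 0 0 0.06 0; 0 0 0.085 0; 0 0 0.098 0; 0 0 0.098 0"}}

```text
t: 2.75
eef_pos: [0.5388, 0.4678, 0.1038]
tool_rot: [-0.0, 0.696, 0.718, -0.002]
contact_force: [0.3, -0.0, 0.3]
gripper_width: -0.002
grasp_force: 0.0
```

```bash
python3 - <<'E'
from h import *
o=bot.get_obs(); print(o['t'],o['eef_pos'],o['tool_rot'],o['contact_force'])
w=bot.read_camera('wrist'); W=cloud(w)
for v in range(240,300,6): print(v,W[v,320].round(3))
p=bot.read_camera('side'); S=cloud(p); e=o['eef_pos']
m=(abs(S[...,0]-e[0])<.03)&(S[...,1]>.448)&(S[...,2]>.05)&(S[...,2]<.2); q=S[m]; print('side',len(q),q.min(0),q.max(0))
a=p['img'][180:280,260:380]; a=cv2.resize(a,(400,333),interpolation=cv2.INTER_CUBIC)
b=cv2.resize(w['img'][150:350,200:440],(400,333))
cv2.imwrite('pics/c3.png',np.hstack([a,b])[:,:,::-1])
E
```

```text
2.75 [0.53879888 0.4677971  0.10382789] [-7.72460454e-05  6.96071533e-01  7.17970131e-01 -1.81816416e-03] [ 0.31316626 -0.03608243  0.33818084]
240 [ 0.539  0.424 -0.001]
246 [0.539 0.423 0.008]
252 [0.538 0.48  0.138]
258 [0.538 0.48  0.144]
264 [0.538 0.48  0.149]
270 [0.538 0.48  0.154]
276 [0.538 0.48  0.159]
282 [0.538 0.48  0.162]
288 [0.538 0.48  0.167]
294 [0.538 0.479 0.169]
side 696 [0.50888449 0.45659528 0.13466365] [0.56870299 0.48645148 0.19993498]
```

View pics/c3.png

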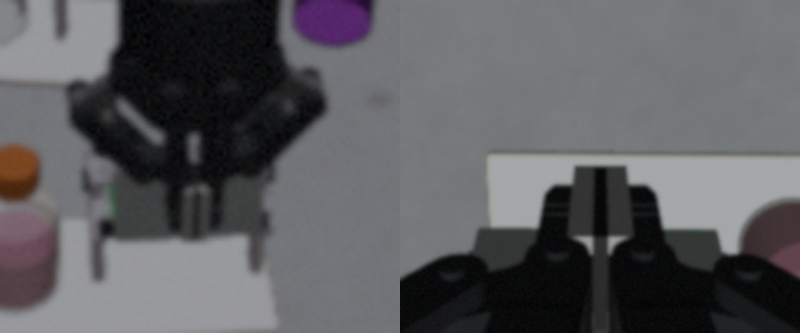

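The shut tips are level with the upper part of the tab and about 25 mm outside it (left crop (197,235), right crop (600,170)). Both views put them at z≈0.135, i.e. TCP z + 31 mm. I'll use that offset and push gently.

>>> {"fn": "send_rows", "kwargs": {"deltas": "-0.01 0 0 0; -0.02 0 0 0; -0.025 0 0 0; -0.03 0 0 0; -0.03 0 0 0"}}

```text
t: 3.35
eef_pos: [0.5417, 0.4394, 0.1072]
tool_rot: [-0.0, 0.696, 0.718, 0.002]
contact_force: [0.9, 3.0, 3.4]
gripper_width: -0.005
grasp_force: 1.7
```

>>> {"fn": "send_rows", "kwargs": {"deltas": "-0.0065 0 -0.0035 0; -0.0095 0 -0.006 0; -0.0125 0 -0.008 0; -0.0155 0 -0.01 0; -0.0185 0 -0.0115 0"}}

```text
t: 3.85
eef_pos: [0.5421, 0.4235, 0.1195]
tool_rot: [-0.001, 0.695, 0.719, 0.003]
contact_force: [-1.2, 6.4, 8.0]
gripper_width: -0.005
grasp_force: 4.6
```

>>> {"fn": "send_rows", "kwargs": {"deltas": "-0.0035 0 -0.0016 0; -0.0065 0 -0.003 0; -0.01 0 -0.0043 0; -0.0133 0 -0.0054 0; -0.0133 0 -0.0054 0"}}

```text
t: 4.35
eef_pos: [0.5425, 0.41, 0.1258]
tool_rot: [-0.001, 0.696, 0.718, 0.003]
contact_force: [-2.6, 4.1, 14.1]
gripper_width: 0.0
grasp_force: 5.9
```

```bash
cat >> h.py <<'E'
def tabang():
    p=bot.read_camera('side'); W=cloud(p); I=p['img'].astype(int); o=bot.get_obs()
    m=(abs(W[...,0]-.541)<.037)&(abs(W[...,0]-o['eef_pos'][0])>.019)&(W[...,1]>.29)&(W[...,1]<.45)&(W[...,2]>.088)&(W[...,2]<.17)&(I.max(-1)-I.min(-1)<25)&(p['depth']>0)
    q=W[m]
    for _ in range(4):
        m0=q.mean(0); n=np.linalg.svd(q-m0,full_matrices=False)[2][2]; r=abs((q-m0)@n); q=q[r<max(.003,2*np.median(r))]
    n=n*np.sign(n[2]+n[1]); print('n',n.round(3),'ang',np.arctan2(n[2],n[1]).round(3),len(q),m0.round(4),q.min(0).round(3),q.max(0).round(3),'rad',((m0-[.541,.375,.085])@n).round(4))
    print(o['t'],o['eef_pos'].round(4) if hasattr(o['eef_pos'],'round') else o['eef_pos'],o['contact_force'])
    return p
E
python3 - <<'E'
from h import *
p=tabang()
E
```

```text
n [-0.021  0.762  0.647] ang 0.704 483 [0.5397 0.411  0.1422] [0.504 0.394 0.123] [0.578 0.428 0.16 ] rad 0.0645
4.4 [0.5425 0.41   0.1257] [-2.70544743  4.48699325 14.17490021]
```

>>> {"fn": "send_rows", "kwargs": {"deltas": "0.005 0 -0.006 0; 0.025 0 -0.006 0; 0.046 0 -0.004 0; 0.046 0 0.02 0; 0.046 0 0.04 0"}}

```text
t: 4.9
eef_pos: [0.5399, 0.4531, 0.0816]
tool_rot: [0.0, 0.696, 0.718, -0.001]
contact_force: [-0.2, 0.0, -1.0]
gripper_width: -0.001
grasp_force: 0.0
```

```bash
python3 - <<'E'
from h import *
tabang()
E
```

```text
n [ 0.017 -0.53   0.848] ang 2.13 55 [0.5419 0.4403 0.1627] [0.506 0.408 0.142] [0.573 0.45  0.17 ] rad 0.0313
4.95 [0.538  0.4509 0.0776] [-1.48153873 -0.72486332 -1.32875915]
```

>>> {"fn": "send_rows", "kwargs": {"deltas": "-0.008 0 -0.01 0; -0.015 0 -0.011 0; -0.02 0 -0.013 0; -0.024 0 -0.016 0; -0.027 0 -0.019 0"}}

```text
t: 5.45
eef_pos: [0.5428, 0.4275, 0.1044]
tool_rot: [-0.0, 0.696, 0.718, 0.003]
contact_force: [1.6, 4.5, 2.1]
gripper_width: -0.002
grasp_force: 3.0
```

```bash
python3 - <<'E'
from h import *
print(bot.get_obs()['eef_pos'])
p=tabang(); print(bot.get_obs()['eef_pos'])
t=bot.read_camera('wrist')
a=cv2.resize(p['img'][180:280,260:380],(400,333),interpolation=cv2.INTER_CUBIC)
b=cv2.resize(t['img'][150:350,200:440],(400,333))
cv2.imwrite('pics/c4.png',np.hstack([a,b])[:,:,::-1])
E
```

```text
[0.54281142 0.42753523 0.10444614]
n [-0.035  0.895 -0.446] ang -0.462 222 [0.5401 0.4072 0.1306] [0.504 0.382 0.088] [0.578 0.418 0.146] rad 0.0085
5.5 [0.5429 0.427  0.1048] [-1.16252334  3.62572475  6.60367628]
[0.54293383 0.42695266 0.10476699]
```

View pics/c4.png

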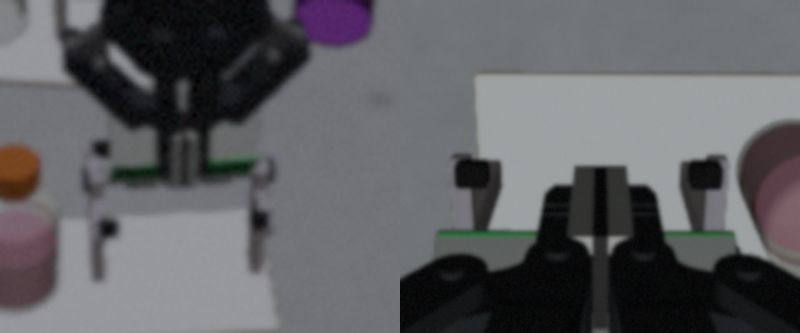

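The side crop shows the plate's green edge at (185,165), with the tips reaching just below it at (185,183), so the corner is held on the fingers' side. The flag has risen to about 1 rad. Continuing along the arc.

>>> {"fn": "send_rows", "kwargs": {"deltas": "-0.006 0 -0.002 0; -0.012 0 -0.0045 0; -0.018 0 -0.0065 0; -0.024 0 -0.008 0; -0.03 0 -0.009 0"}}

```text
t: 6.05
eef_pos: [0.5439, 0.403, 0.1172]
tool_rot: [-0.002, 0.695, 0.719, 0.007]
contact_force: [-5.8, 8.5, 28.7]
gripper_width: 0.001
grasp_force: 13.3
```

```bash
python3 - <<'E'
from h import *
p=bot.read_camera('side');o=bot.get_obs();print(o['eef_pos'],o['contact_force'])
W=cloud(p);I=p['img'].astype(int)
g=(I[...,1]-I[...,0]>20)&(abs(W[...,0]-.541)<.05)&(W[...,1]>.25)&(W[...,1]<.45)&(W[...,2]>.06)
q=W[g];print(len(q),q.mean(0).round(4),np.percentile(q,2,0).round(3),np.percentile(q,98,0).round(3))
cv2.imwrite('pics/c5.png',cv2.resize(I[170:270,250:370].astype(np.uint8),(600,500),interpolation=cv2.INTER_CUBIC)[:,:,::-1])
E
```

```text
[0.54410671 0.40138309 0.11757249] [-6.75448288  8.10995428 27.70265998]
536 [0.541  0.3863 0.1178] [0.505 0.38  0.096] [0.578 0.393 0.143]
```

View pics/c5.png

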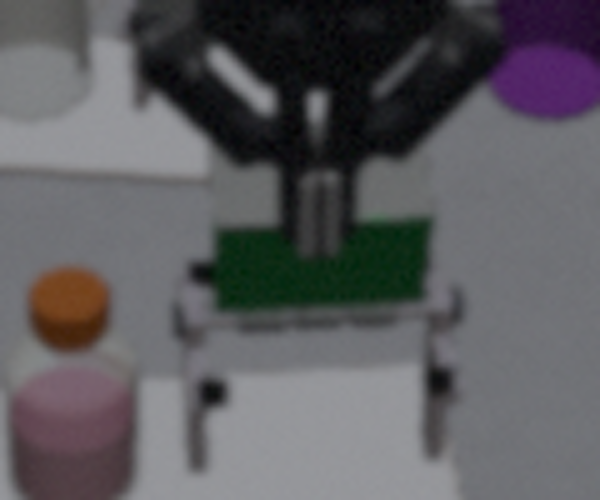

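The picture shows the flag nearly upright, green face toward the camera. The plate edge is at about row 225 in the crop, with the tips at (320,255) against the green face. The upward force of 28 N means I'm pressing down too much. I'll measure before going on.

```bash
cat >> h.py <<'E'
def green():
    p=bot.read_camera('side');o=bot.get_obs();print(o['t'],np.round(o['eef_pos'],4),np.round(o['contact_force'],1))
    W=cloud(p);I=p['img'].astype(int)
    g=(I[...,1]-I[...,0]>20)&(abs(W[...,0]-.541)<.05)&(W[...,1]>.25)&(W[...,1]<.45)&(W[...,2]>.06)
    q=W[g]
    for _ in range(3):
        m0=q.mean(0); n=np.linalg.svd(q-m0,full_matrices=False)[2][2]; r=abs((q-m0)@n); q=q[r<.004]
    n*=np.sign(n[1]+n[2]); print('theta',(np.pi/2+np.arctan2(n[2],n[1])).round(3),'off',((m0-[.541,.375,.085])@n).round(4),q.min(0).round(3),q.max(0).round(3))
    x=o['eef_pos'][0]
    for u in (-.006,.006):
        k=(abs(W[...,0]-x-u)<.004)&(W[...,1]>.36)&(W[...,1]<.5)&(W[...,2]>.09)&(W[...,2]<.2)&~g&(I.max(-1)-I.min(-1)<15)
        f=W[k]; 
        if len(f): print('finger low',f[f[:,2].argsort()][:6].round(3).tolist())
    return p
E
python3 - <<'E'
from h import *
green()
E
```

```text
6.15 [0.544  0.4015 0.1176] [-6.8  7.4 27.8]
theta 1.333 off 0.0023 [0.504 0.378 0.094] [0.579 0.394 0.144]
finger low [[0.534, 0.377, 0.09], [0.54, 0.378, 0.091], [0.54, 0.383, 0.091], [0.536, 0.379, 0.092], [0.542, 0.38, 0.093], [0.538, 0.381, 0.094]]
finger low [[0.551, 0.379, 0.09], [0.551, 0.379, 0.092], [0.553, 0.38, 0.093], [0.548, 0.381, 0.094], [0.549, 0.382, 0.095], [0.546, 0.41, 0.147]]
```

>>> {"fn": "send_rows", "kwargs": {"deltas": "0.006 0 -0.012 0; 0.028 0 -0.012 0; 0.03 0 0 0; 0.03 0 0 0; 0.03 0 0 0"}}

```text
t: 6.65
eef_pos: [0.5409, 0.4233, 0.1091]
tool_rot: [0.0, 0.697, 0.717, -0.002]
contact_force: [1.4, -0.3, -0.4]
gripper_width: -0.001
grasp_force: 0.0
```

```bash
python3 - <<'E'
from h import *
green()
E
```

```text
6.7 [0.5413 0.4235 0.1097] [ 1.   0.6 -0.4]
theta 1.334 off 0.0022 [0.503 0.378 0.094] [0.579 0.394 0.147]
finger low [[0.537, 0.434, 0.139], [0.539, 0.435, 0.14], [0.536, 0.433, 0.141], [0.539, 0.433, 0.141], [0.536, 0.436, 0.142], [0.532, 0.429, 0.142]]
finger low [[0.546, 0.38, 0.09], [0.549, 0.379, 0.092], [0.545, 0.379, 0.092], [0.547, 0.379, 0.092], [0.551, 0.379, 0.093], [0.548, 0.381, 0.096]]
```

>>> {"fn": "send_rows", "kwargs": {"deltas": "-0.005 0 0.004 0; -0.013 0 0.005 0; -0.021 0 0.005 0; -0.028 0 0.005 0; -0.035 0 0.005 0"}}

```text
t: 7.2
eef_pos: [0.5427, 0.3901, 0.1061]
tool_rot: [-0.0, 0.696, 0.718, 0.0]
contact_force: [0.1, 1.1, 0.3]
gripper_width: -0.001
grasp_force: 0.4
```

```bash
python3 - <<'E'
from h import *
green()
E
```

```text
7.25 [0.543  0.3885 0.1061] [-0.4 -0.4  0.8]
theta 1.541 off 0.0024 [0.502 0.373 0.093] [0.581 0.384 0.152]
finger low [[0.534, 0.377, 0.09], [0.54, 0.38, 0.091], [0.536, 0.381, 0.091], [0.538, 0.378, 0.091], [0.534, 0.378, 0.093], [0.54, 0.378, 0.093]]
finger low [[0.547, 0.379, 0.09], [0.545, 0.379, 0.092], [0.549, 0.379, 0.092], [0.547, 0.38, 0.093], [0.547, 0.4, 0.136], [0.546, 0.4, 0.136]]
```

>>> {"fn": "send_rows", "kwargs": {"deltas": "-0.008 0 0.0003 0; -0.0153 0 0.0016 0; -0.0224 0 0.004 0; -0.029 0 0.0076 0; -0.035 0 0.012 0"}}

```text
t: 7.75
eef_pos: [0.5436, 0.3548, 0.0934]
tool_rot: [0.0, 0.696, 0.718, -0.0]
contact_force: [-0.2, 0.6, 1.9]
gripper_width: 0.0
grasp_force: 0.4
```

```bash
python3 - <<'E'
from h import *
green()
E
```

```text
7.8 [0.5434 0.3532 0.0925] [ 0.4 -1.1 -0.5]
theta 2.289 off 0.0024 [0.503 0.333 0.09 ] [0.582 0.374 0.135]
finger low [[0.54, 0.377, 0.09], [0.536, 0.377, 0.09], [0.538, 0.38, 0.091], [0.534, 0.381, 0.091], [0.54, 0.375, 0.091], [0.534, 0.379, 0.091]]
finger low [[0.548, 0.382, 0.09], [0.551, 0.374, 0.09], [0.547, 0.374, 0.091], [0.553, 0.38, 0.091], [0.545, 0.378, 0.091], [0.547, 0.378, 0.091]]
```

>>> {"fn": "send_rows", "kwargs": {"deltas": "-0.0054 0 0.0054 0; -0.0098 0 0.0114 0; -0.0133 0 0.018 0; -0.0158 0 0.025 0; -0.017 0 0.0325 0"}}

```text
t: 8.3
eef_pos: [0.544, 0.3383, 0.0605]
tool_rot: [0.0, 0.696, 0.718, -0.0]
contact_force: [0.5, 1.2, 10.7]
gripper_width: -0.0
grasp_force: 5.7
```

```bash
python3 - <<'E'
from h import *
green()
E
```

```text
8.35 [0.5441 0.3384 0.0607] [-0.2 -0.6  0.5]
theta 3.15 off 0.0033 [0.503 0.309 0.085] [0.583 0.374 0.092]
finger low [[0.54, 0.38, 0.09], [0.536, 0.381, 0.091], [0.541, 0.375, 0.091], [0.542, 0.378, 0.091], [0.536, 0.379, 0.091], [0.538, 0.377, 0.092]]
finger low [[0.548, 0.382, 0.09], [0.549, 0.377, 0.09], [0.551, 0.374, 0.091], [0.553, 0.377, 0.091], [0.549, 0.375, 0.091], [0.547, 0.375, 0.092]]
```

The flag reads flat. One gentle extra press onto the stop, then straight up and away.

>>> {"fn": "send_rows", "kwargs": {"deltas": "0 0 0.002 0; 0 0 0.004 0; 0 0 0.006 0; 0 0 0.007 0; 0 0 0.007 0"}}

```text
t: 8.85
eef_pos: [0.5446, 0.3386, 0.06]
tool_rot: [-0.001, 0.697, 0.718, 0.001]
contact_force: [-16.2, -9.2, 48.1]
gripper_width: -0.008
grasp_force: 24.3
```

>>> {"fn": "send_rows", "kwargs": {"deltas": "0 0 -0.01 0; 0 0 -0.03 0; 0 0 -0.07 0; 0 0 -0.11 0; 0 0 -0.14 0"}}

```text
t: 9.35
eef_pos: [0.5445, 0.339, 0.1962]
tool_rot: [0.0, 0.696, 0.718, 0.001]
contact_force: [-0.3, 0.0, -1.5]
gripper_width: -0.003
grasp_force: 0.0
```

>>> {"fn": "send_rows", "kwargs": {"deltas": "0.04 0 -0.01 0; 0.08 0 -0.01 0; 0.12 0 -0.01 0; 0.16 0 -0.01 0; 0.16 0 -0.01 0"}}

```text
t: 9.85
eef_pos: [0.535, 0.5064, 0.2022]
tool_rot: [-0.002, 0.693, 0.721, 0.0]
contact_force: [-0.2, 0.5, -0.1]
gripper_width: 0.003
grasp_force: 0.0
```

```bash
python3 - <<'E'
from h import *
green()
p=bot.read_camera('top');W=cloud(p);I=p['img'].astype(int)
g=(I[...,1]-I[...,0]>20)&(abs(W[...,0]-.541)<.045)&(W[...,1]>.29)&(W[...,1]<.4)&(W[...,2]>.06)
q=W[g];m=q.mean(0);n=np.linalg.svd(q-m,full_matrices=False)[2][2];print('top',len(q),m.round(4),n.round(3),q.min(0).round(3),q.max(0).round(3))
s=bot.read_camera('side')
for pic in (p,s):
    for nm in ('dye_bottle','glass_beaker'):
        for r in bot.landmark_of(pic,nm)[:2]: print(nm,np.round(r['xyz'],4),round(r['confidence'],2))
a=cv2.resize(p['img'][100:280,220:440],(400,327));b=cv2.resize(s['img'][140:300,220:400],(400,327))
cv2.imwrite('pics/c6.png',np.hstack([a,b])[:,:,::-1])
E
```

```text
9.9 [0.5366 0.5025 0.2023] [ 0.2 -0.2 -0.7]
theta 3.151 off 0.0034 [0.502 0.31  0.084] [0.583 0.375 0.092]
finger low [[0.534, 0.378, 0.091], [0.528, 0.377, 0.092]]
finger low [[0.541, 0.374, 0.09], [0.545, 0.377, 0.09], [0.546, 0.383, 0.091], [0.544, 0.378, 0.091], [0.545, 0.375, 0.091], [0.542, 0.381, 0.091]]
top 1133 [0.5416 0.3396 0.0889] [0.015 0.013 1.   ] [0.502 0.31  0.06 ] [0.585 0.372 0.094]
dye_bottle [0.6354 0.3812 0.0119] 0.6
glass_beaker [0.6631 0.1306 0.0138] 0.97
glass_beaker [0.4109 0.1276 0.0006] 0.7
dye_bottle [0.6401 0.3823 0.009 ] 0.92
glass_beaker [0.6605 0.1293 0.0099] 0.82
glass_beaker [ 0.4138  0.129  -0.0013] 0.65
```

View pics/c6.png

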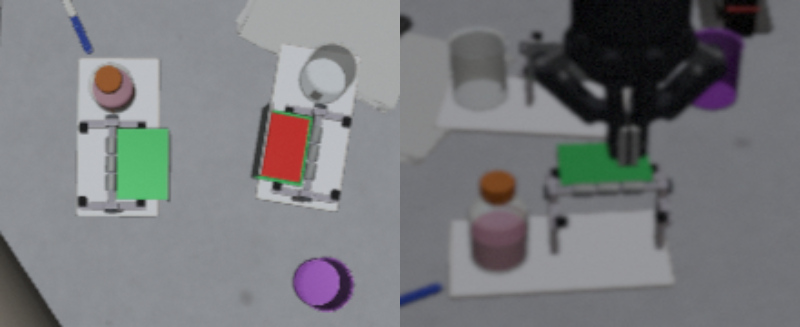

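The dye flag lies flat with its green face up on the -y side ((143,164) in the top crop). The beaker's flag still shows red, and the bottle, beaker and purple decoy have not moved. The arm is clear of everything.

```bash
python3 -c "
from station import bot
print(bot.hand_in())"
```

```text
the job is handed in; nothing more can be done
None
```

The dye bottle's flag is flipped fully flat with its green face up (about 3.15 rad from the side camera). The beaker's flag, the bottle and the beaker are as they were. The arm is clear and the job was handed in at about 10 s; the last press onto the stop reached about 50 N through the fingertips.

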